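Sort the jewellery work and show the pendant to the hallmark camera

ROBOT

A 7-joint arm with a two-finger parallel gripper is mounted at the origin on the work surface. World frame = base frame: x ahead of the robot, y to its left, z up, the work surface at z = 0. Lengths are in m, angles in degrees, forces in N, time in s.
With the tool pointing down it reaches from about 0.425 to 0.875 m from the base axis. Payload 4.7 kg.
Tool frame: the origin (TCP) lies on the centre line of the jaws, within the pads' length; the fingertips stand env.nose_length ahead of it and the grasp point (between the pads) lies 8 mm behind it (env.nose_length is the distance from the TCP to the fingertips, in m); y points along the fingers, z is the direction in which the jaws open and shut, and the axes are right-handed (so a half turn about y gives the same grasp; the last joint's range is limited). The gripper opens to 87 mm and grips with 3 to 60 N. Pads are 19 mm wide; open, the fingers measure 117 mm over their backs; the gripper's body (75 mm by 190 mm) begins 51 mm behind the grasp point.
Start: joints at [-65.025, 18.392, -4.016, 83.108, 1.295, 78.541, -3.26], TCP at [0.266, 0.593, 0.234] pointing down, gripper open.
Joint ranges: [-163.93, 163.93], [-17.29, 119.83], [-79.2, 71.16], [3.27, 140.29], [-89.18, 269.18], [5.43, 117.66], [-154.24, 154.24]. Speed limits (degrees/s): [147.25, 147.25, 180, 180, 180, 180, 180].

INTERFACE

Orientations are given as [roll, pitch, yaw] about the fixed x, y, z axes, in that order (R = Rz(yaw) Ry(pitch) Rx(roll)).
In Python, from cell import env, read_camera, camera_info, job, models gives the robot as it stands.
- The arm moves only by the tool move_arm, never from a script. Its argument "moves" is a list of rows, each a list of 6 numbers: the shift along the tool's x, y, z in mm, then the turn, a rotation vector about the tool's x, y, z in degrees. In form: [[x, y, z, ax, ay, az], ...]. A call has 1 to 20 rows; each row is the pose to reach, as a shift and turn from the pose commanded when the call began, along the tool's axes at that moment; what a row does not reach only later rows make up. A row lasts 1/12 s, in which the tool goes at most 41.7 mm and 7.16 degrees, less where a joint would pass 70% of its speed; a pose out of reach is approached as far as the arm can. A call with a gripper value outside its range is refused whole. "claw" is the finger opening in mm, from 0 to 87, set as the call begins (left out, the last holds). The fingers move at their own pace and stop on an object; "newtons" is the grip in N (left out, the last holds). Time passes only in rows, so rows that repeat a pose let the fingers close. It gives the time, the measured TCP pose, the force and the opening at its end, in the units of the state.
- env.get_obs(): the state, without advancing time (a new reading comes with each control period).
- read_camera(name): name is "scene" or "top" or "wrist"; returns (picture, depth): 400x640x3 uint8, red, green, blue; 400x640 float32, m along the optical axis (not along the pixel's ray), 0 where there is no reading.
- camera_info(name): a dict with "fx", "fy", "cx", "cy" (pixels), "R" (3x3) and "t" (3): a world point X has camera coordinates R X + t. Camera axes: x right, y down, z forward; pixel columns grow to the right and rows downward; lengths in m; the calibration is good to about 2 mm. A picture is of the moment at which its call begins: read the wrist's pose just before it. camera_info takes no time and is no camera call; for the wrist camera it gives the pose at the moment of the call.
- job.sign_off(): hands the job in, once; it reports no verdict.
Trained networks look in the newest picture that a camera, given by its name, has taken for a name from the list of things; names that differ only in an ending like _2 or _b are one class to them, and where a whole thing is asked for, a point or a joint stands for the part that bears it (a point fixed in the world has none). Each returns a list of dicts, best first, with "score" (0 to 1); they miss things now and then, are a little off and sometimes report something else, mostly with a low value. They report only what shows in the picture. A call takes as long as a camera call.
- models.spot_in(target, camera): "point" ([x, y, z] in m, in world coordinates, good to about 4 mm: the middle of the surface that is visible of it).
- models.cut_out(target, camera): "mask" (400x640 bool, what is visible of it).
The state is a dict: "time_s": time; "qpos": joint angles; "joint_velocities": joint speeds; "effort": joint torques, N m; "tool_pos": TCP position; "tool_rot": TCP orientation; "force": force on the tool from outside, world axes, zero at the start; "wrist_torque": the same for the moment, N m; "grip_width": finger opening in m.
Only numpy, scipy, OpenCV 4.12 (cv2) and the standard library are available. Lean on these libraries where they do the work, as an engineer would, in place of code of your own. Each camera call takes 0.05 s, during which the arm holds its last target.

TASK

Sort the jewellery work lying on the grey mat: both polished stones go into the blue-lined tray and the silver ring into the cork-lined tray, and then the turquoise pendant goes up for its hallmark check. Hold the pendant in the air in front of the small tilted inspection camera, its silver back squarely facing the lens and centred on it, 80 mm from the glass, with its hanging loop at the upper side of the slope (the side away from the robot). Finish while holding it still there, and do not disturb the camera's aim, the tools, the pot or the bottle.

Things in the scene. Friction and masses are not known exactly. Their poses are not given: they have to be found in the camera images.
- pendant: Turquoise pendant lying stone up: silver oval setting 50 mm long (x), 30 wide (y), 10 high, walls upright, straight for the middle 20 mm of the long sides, ends half round; the stone stands 1.5 mm proud. 30 to 60 g. Origin: centre of its flat silver back (underside); z out through the stone, x towards the hanging loop. At the start the loop points away from the robot, up to 1 rad either side.
- pendant_loop (a point): Centre of the pendant's small silver hanging loop (14 mm across, lying flat), 29.5 mm from the pendant's origin along its x, 5 mm above the back.
- stone_red: Polished orange-red oval stone, 32 mm long (x), 22 mm wide (y), 9.5 mm high in all, upright walls 8 mm high, straight for the middle 10 mm; 16 g. Origin: centre of its underside, z up.
- stone_blue: Polished deep blue oval stone, same size and axes as the red one.
- stone_red_center (a point): Centre of the orange-red stone, 4.5 mm above its underside.
- stone_blue_center (a point): Centre of the deep blue stone, 4.5 mm above its underside.
- ring: Plain silver ring lying flat on the mat: 26 mm outer and 19 mm inner diameter, 9 mm high, 15 g. Origin: centre of its underside, z up along its axis.
- ring_center (a point): Centre of the ring, 4.5 mm above its underside.
- stone_tray: Fixed dark wooden tray lined in blue, for stones: 120 mm (x) by 130 mm (y) outside, 22 mm high, walls 5 mm, inner floor 6 mm above its underside. Origin: centre of its underside, which lies on the mat (top of the 2 mm thick mat: z = 2 mm); z up.
- ring_tray: Fixed dark wooden tray lined in cork, for rings: same size and axes as the stone tray. The two trays may stand left or right.
- camera_stand: Foot and fork of the small inspection camera, fixed to the mat at the far side: foot 90 by 75 mm, fork 74 mm high. Origin: centre under the fork, z up; -x is the side to which the barrel leans, roughly towards the robot.
- camera_tilt (a joint): Lean of the camera's black barrel (42 mm across, 56 mm long) from straight up, in rad, towards the stand's -x; set anywhere from 0.25 to 0.60 at the start, in a stiff hinge 60 mm above the stand's underside. To be left as it is.
- camera_lens (a point): Centre of the front glass of the camera, 30 mm from the hinge along the barrel. Axes as camera_focus.
- camera_focus (a point): Point in the air 80 mm in front of the lens glass on the camera's line of sight (110 mm from the hinge), where the centre of the pendant's back belongs. z: along the line of sight away from the lens (up and leaning towards the robot); x: up the slope, away from the robot; y: level, sideways.
- bottle: Brown dropper bottle, 28 mm across, 87 mm high; origin centre of underside. Bystander.
- pliers: Small pliers with black handles lying flat, 132 mm long, 50 mm wide, 13 mm high; origin on the mat near the joint, jaws to +x. Bystander.
- tweezers: Steel tweezers lying flat, 132 mm long, 8 mm high; origin at mid-length on the mat, length along x. Bystander.
- pot: Round clear pot with white lid, 47 mm across, 19 mm high; origin centre of underside. Bystander.
- hammer: Small hammer lying flat, 200 mm long along x; origin at its underside. Bystander.
- bench_block: Square steel bench block, 60 by 60 by 18 mm; origin centre of underside. Bystander.

How it is judged:
By the outcome, as a careful person would: the job done as asked, in the order asked, and still so for the second after the job is handed in, while the arm keeps its last pose, push and grip.
It also fails if it takes over 72 s, if anything falls off the work surface, if the arm or the gripper's body presses on something with over 40 N, if the wrist force passes 120 N, or if a joint passes its speed limit or range.

## Working session

There is one attempt and no reset: what is moved stays moved. The work goes in short steps, Python scripts to look and compute and a tool call to move; the robot and the scene stay as the last step left them, time stands still between calls to the robot, and variables do not carry over. Pictures are saved under pics/ and viewed, and the job is handed in when it is done.

Besides the shell and the picture viewer there is one more tool, called after "Emit:" as a command line: name --pt "numbers of a row" for each row, then --argument value for the rest. move_arm: Moves the arm, as the interface text tells. Its arguments: {"type":"object","properties":{"moves":{"type":"array","items":{"type":"array","items":{"type":"number"}}},"claw":{"type":"number"},"newtons":{"type":"number"}},"required":["moves"]}

```bash
ls; mkdir -p pics; python3 - <<'E'
from cell import env, read_camera, camera_info, job, models
import cv2,numpy as np
o=env.get_obs(); print(o, env.nose_length)
for n in ["scene","top","wrist"]:
    p,d=read_camera(n); cv2.imwrite(f"pics/{n}0.png",p[:,:,::-1]); np.save(f"pics/{n}0.npy",d)
    i=camera_info(n); print(n,i)
E
```

```text
pics
{'time_s': 0.0, 'qpos': array([-65.02462037,  18.43801503,  -4.01633681,  83.17572378,
         1.29531024,  78.54152138,  -3.26145863]), 'joint_velocities': array([-0.0039972 , -0.06709314, -0.07148512, -0.03251992,  0.03007536,
       -0.01563765, -0.01038918]), 'effort': array([ 3.20404524e-04, -4.91291428e+01, -4.03539296e-01, -3.12532961e+01,
       -6.38788682e-02,  4.38849139e-02,  1.99446226e-04]), 'tool_pos': array([0.26593062, 0.59251439, 0.23246626]), 'tool_rot': array([-9.01099932e+01, -5.91436669e-03, -2.41662387e+01]), 'force': array([ 0.21196676,  0.17866854, -0.09308892]), 'wrist_torque': array([ 0.06952813, -0.04199783,  0.04990474]), 'grip_width': 0.08693450133048662} 0.011
scene {'fx': 399.60097860790734, 'fy': 399.60097860790734, 'cx': 316.8823624220822, 'cy': 201.41973913356748, 'R': array([[-0.88169957,  0.47177616,  0.00575515],
       [ 0.25456088,  0.48594671, -0.83609482],
       [-0.3972463 , -0.73571941, -0.54855476]]), 't': array([ 0.4479927 , -0.02614779,  1.19212925])}
top {'fx': 379.6015052979614, 'fy': 379.6015052979614, 'cx': 323.6110932461476, 'cy': 199.32312783160936, 'R': array([[ 0.00681854, -0.99993634, -0.00898964],
       [-0.9954986 , -0.00593789, -0.0945901 ],
       [ 0.0945307 ,  0.00959414, -0.99547572]]), 't': array([0.01847345, 0.52280327, 0.97952295])}
wrist {'fx': 276.6449545343564, 'fy': 276.6449545343564, 'cx': 318.7805500966235, 'cy': 197.12020995314353, 'R': array([[ 0.40974201,  0.91219923, -0.00201305],
       [ 0.87205997, -0.39106289,  0.29424687],
       [ 0.26762454, -0.12232081, -0.95572733]]), 't': array([-0.64935487, -0.03495512,  0.39240989])}
```

View pics/scene0.png

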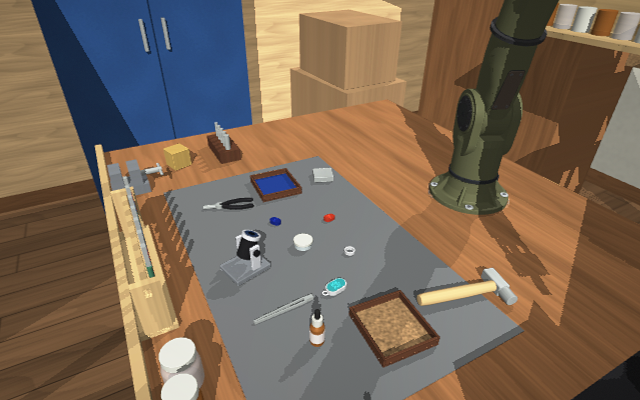

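View pics/top0.png

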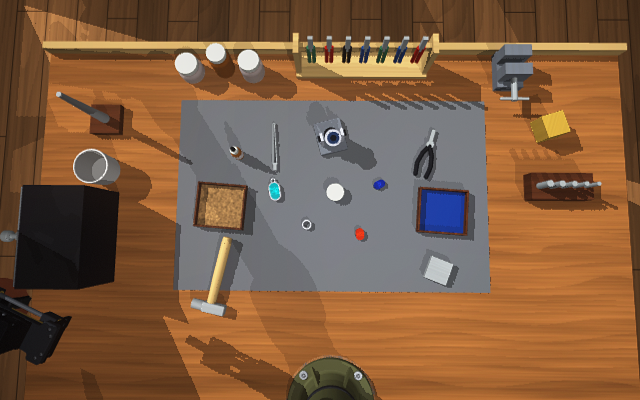

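View pics/wrist0.png

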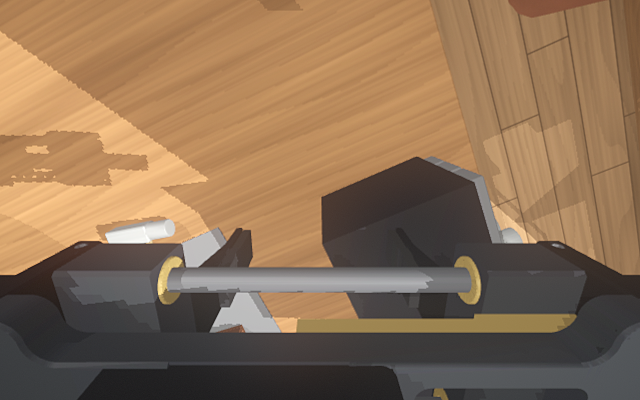

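```bash
cat > h.py <<'E'
from cell import env, read_camera, camera_info, job, models
import cv2,numpy as np
from scipy.spatial.transform import Rotation as Ro
def cloud(d,i):
    v,u=np.mgrid[0:400,0:640]
    c=np.stack([(u-i['cx'])/i['fx']*d,(v-i['cy'])/i['fy']*d,d],-1)
    return (c-i['t'])@i['R']   # R^T (c-t)
def Rt(o): return Ro.from_euler('xyz',o['tool_rot'],degrees=True).as_matrix()
def meas(name,cam,W,best=0):
    r=models.cut_out(name,cam)
    if not r: return None
    m=r[best]['mask']; P=W[m]; 
    return r[best]['score'],m,P
def rect(P,zmin,zmax=9):
    Q=P[(P[:,2]>zmin)&(P[:,2]<zmax)]
    c,wh,a=cv2.minAreaRect((Q[:,:2]*1000).astype(np.float32))
    if wh[0]<wh[1]: wh=wh[::-1]; a+=90
    a=(a+90)%180-90
    return np.round(c,1),np.round(wh,1),round(a,1),len(Q),np.round(np.percentile(Q[:,2]*1000,[5,50,95]),1)
E
python3 - <<'E'
from h import *
for cam in ["top","scene"]:
    p,d=read_camera(cam); W=cloud(d,camera_info(cam))
    for n in ["pendant","stone_red","stone_blue","ring","stone_tray","ring_tray","camera_stand","bottle","pot","tweezers","pliers","hammer"]:
        r=meas(n,cam,W)
        if r is None: print(cam,n,None); continue
        s,m,P=r; 
        try: print(cam,n,round(s,2),m.sum(),np.round(np.median(P,0)*1000,1),rect(P,.004))
        except Exception as e: print(cam,n,s,m.sum(),e)
E
```

```text
top pendant 0.47 188 [545.6 155.3  12.6] (array([488.6,  99. ]), array([208.7,  37.7]), 44.7, 184, array([ 9.3, 12.7, 16.4]))
top stone_red 0.61 61 [432.1 -73.   10.8] (array([433.3, -74.2]), array([23.9, 19. ]), 0.7, 61, array([ 7.3, 10.8, 13. ]))
top stone_blue 0.62 939 [284.9 298.5  25. ] (array([373. , 214.6]), array([388.1, 159. ]), -52.6, 936, array([17.5, 25. , 29.6]))
top ring 0.36 155 [545.8 153.   12.7] (array([489.1,  96.8]), array([206.3,  34. ]), 44.7, 154, array([ 9.5, 12.8, 16.4]))
top stone_tray 0.89 2374 [ 494.7 -294.1    7.3] (array([ 493.5, -174.4]), array([374.3, 128. ]), -89.4, 2203, array([ 4.6,  7.6, 24. ]))
top ring_tray 0.62 2333 [504.7 300.    7.6] (array([495.6, 189.5]), array([364.3, 121.6]), 85.4, 2191, array([ 4.8,  7.8, 24.4]))
top camera_stand 0.61 912 [680.6   5.9  17.1] (array([588.3,  -8.1]), array([313.2,  81.4]), 7.4, 907, array([12.4, 17.1, 93.5]))
top bottle 0.44 97 [639.6 247.8  48.7] (array([533.7, 138.4]), array([328.7,  22.7]), 46.0, 97, array([21. , 48.7, 83.2]))
top pot 0.67 229 [542.9  -8.2  20.3] (array([496.3,  -8.7]), array([136.8,  42
[... 1047 characters left out ...]
.3]), array([731.6, 109.2]), 79.7, 1505, array([ 9.2, 16.9, 91.2]))
scene bottle 0.95 418 [650.1 262.1  44.3] (array([647.8, 258.1]), array([25.9, 22.5]), -48.9, 415, array([12.6, 44.3, 80.6]))
scene pot 0.81 260 [547.   -0.6  19.6] (array([714.4, 319.8]), array([784.8,  43.7]), 62.7, 255, array([ 6.8, 19.7, 21.8]))
scene tweezers 0.49 434 [689.2  12.9  77.7] (array([788.3, 323.9]), array([728.1,  53.8]), 72.0, 433, array([47.5, 77.7, 94.6]))
scene pliers 0.87 390 [ 639.5 -256.5   10. ] (array([793.2, 190.1]), array([980.9, 135.6]), 72.6, 326, array([ 5.1, 10.7, 14. ]))
scene hammer 0.72 85 [456.9  66.5   7. ] (array([459.2,  68.3]), array([25.3, 24.2]), -71.0, 59, array([ 5. ,  8.5, 11.9]))
```

```bash
cat >> h.py <<'E'
def rel(pos_mm,R,o=None,cmd=None):
    """shift/turn from measured pose to the target"""
    o=o or env.get_obs(); R0=Rt(o)
    s=R0.T@(np.array(pos_mm)-o['tool_pos']*1000)
    w=Ro.from_matrix(R0.T@R).as_rotvec(degrees=True)
    return np.round(s,1),np.round(w,1)
def down(yaw): return Ro.from_euler('xyz',[-90,0,yaw],degrees=True).as_matrix()
E
python3 - <<'E'
from h import *
o=env.get_obs(); i=camera_info('wrist'); R0=Rt(o)
print('cam in tool mm',R0.T@(-i['R'].T@i['t']-o['tool_pos'])*1000); print('cam axes in tool (cols x,y,z)',np.round(R0.T@i['R'].T,3))
for y in (-90,0): print(y,rel([500,30,300],down(y)))
E
```

```text
cam in tool mm [ -81.83435059 -151.31856244    0.35076494]
cam axes in tool (cols x,y,z) [[ 0.     0.956  0.294]
 [ 0.001 -0.294  0.956]
 [ 1.    -0.    -0.001]]
-90 (array([ 443.9,  -66.5, -418. ]), array([-0. , 65.8, -0. ]))
0 (array([ 443.9,  -66.5, -418. ]), array([ -0. , -24.2,   0. ]))
```

```bash
python3 - <<'E'
from h import *
print(rel([540,30,205],down(0)))
E
```

```text
(array([ 480.4,   28.6, -401.6]), array([ -0. , -24.2,   0. ]))
```

Emit:
move_arm --pt "480 29 -402 0 -24.2 0" --pt "480 29 -402 0 -24.2 0" --pt "480 29 -402 0 -24.2 0" --pt "480 29 -402 0 -24.2 0" --pt "480 29 -402 0 -24.2 0" --pt "480 29 -402 0 -24.2 0" --pt "480 29 -402 0 -24.2 0" --pt "480 29 -402 0 -24.2 0" --pt "480 29 -402 0 -24.2 0" --pt "480 29 -402 0 -24.2 0" --pt "480 29 -402 0 -24.2 0" --pt "480 29 -402 0 -24.2 0" --pt "480 29 -402 0 -24.2 0" --pt "480 29 -402 0 -24.2 0" --pt "480 29 -402 0 -24.2 0" --pt "480 29 -402 0 -24.2 0" --pt "480 29 -402 0 -24.2 0" --pt "480 29 -402 0 -24.2 0" --pt "480 29 -402 0 -24.2 0" --pt "480 29 -402 0 -24.2 0"

```text
time_s: 3.12
tool_pos: [0.5391, 0.0318, 0.2046]
tool_rot: [-90.0, -0.0, 0.2]
force: [0.6, 0.5, 0.3]
grip_width: 0.0869
```

```bash
python3 - <<'E'
from h import *
o=env.get_obs(); print(o['time_s'],o['tool_pos'],o['tool_rot'],o['qpos'])
i=camera_info('wrist'); p,d=read_camera('wrist'); cv2.imwrite('pics/w1.png',p[:,:,::-1]); W=cloud(d,i); np.savez('pics/w1.npz',W=W,p=p)
for n in ["pendant","stone_red","stone_blue","ring","camera_tilt"]:
    for r in models.cut_out(n,'wrist')[:2]:
        m=r['mask']; v,u=np.nonzero(m); P=W[m]; print(n,round(r['score'],2),m.sum(),u.mean().round(),v.mean().round(),np.round(np.median(P,0)*1000,1),rect(P,.0055,.03) if (P[:,2]>.006).any() else '')
E
```

```text
3.1167 [0.53910874 0.0318324  0.20463214] [-8.99574276e+01 -3.48344635e-04  2.19209254e-01] [-25.98420134   5.85246358  21.25541094 101.89621805  -2.26385597
  72.65591227  86.06450638]
pendant 0.83 913 413.0 183.0 [543.5 152.7  13.3] (array([549.7, 154.4]), array([60.2, 30.4]), 9.5, 872, array([ 8.2, 13.3, 14.6]))
pendant 0.42 697 113.0 227.0 [ 606.4 -251.    12.7] (array([ 609.3, -245.2]), array([53., 48.]), -14.0, 670, array([ 7.5, 12.7, 14.8]))
stone_red 0.93 507 227.0 88.0 [431.1 -74.   11.4] (array([431.2, -75.3]), array([30.9, 22.2]), 4.2, 489, array([ 8.8, 11.4, 13.1]))
stone_red 0.52 193 348.0 111.0 [456.1  67.8  11. ] (array([455.7,  66.2]), array([25. , 23.9]), -89.7, 183, array([ 8. , 11. , 12.3]))
stone_blue 0.82 378 197.0 197.0 [ 563.9 -126.6   11.2] (array([ 565.2, -128. ]), array([32.6, 21.6]), -61.2, 357, array([ 9.1, 11.3, 12.7]))
ring 0.48 189 347.0 110.0 [455.  66.  11.] (array([455.4,  66. ]), array([24.4, 24.3]), -45.5, 179, array([ 7.9, 11. , 12.3]))
camera_tilt 0.64 1058 290.0 307.0 [ 6.718e+02 -2.000e-01  8.980e+01] (array([722.1,  20.2]), array([0., 0.]), 0.0, 1, array([15.4, 15.4, 15.4]))
```

View pics/w1.png

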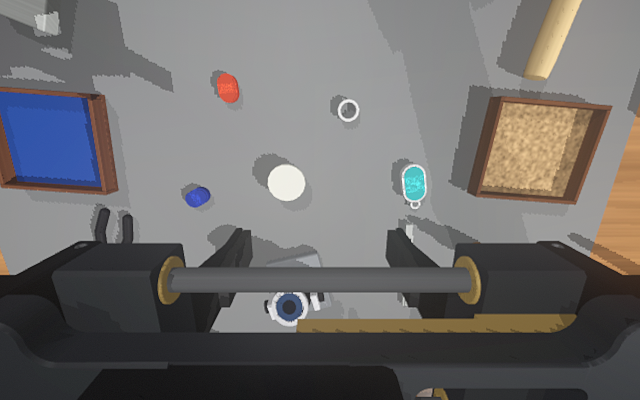

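```bash
python3 - <<'E'
from h import *
o=env.get_obs(); print(o['time_s'],o['tool_pos'],o['tool_rot'],o['joint_velocities'].round(2))
R=down(-24.166); print(np.array([266,593,234])+R@np.array([480,29,-402]))
for n,P,y in [('red hov',[431,-75.5,70],4),('red',[431,-75.5,15],4)]: print(n,*rel(P,down(y)))
d=np.load('pics/w1.npz'); W=d['W'];p=d['p']
r=models.cut_out('camera_tilt','wrist'); m=r[0]['mask']
P=W[m]*1000; P=P[P[:,2]>60]
print(len(P),np.percentile(P,[1,50,99],axis=0).round(1))
# zoomed view
c=cv2.resize(p[250:360,230:350],None,fx=6,fy=5); c[cv2.resize(cv2.morphologyEx(m[250:360,230:350].astype(np.uint8),cv2.MORPH_GRADIENT,np.ones((2,2))),None,fx=6,fy=5)>0]=[255,0,0]
cv2.imwrite('pics/z1.png',c[:,:,::-1])
zz=(W[285:330:4,265:320:4,2]*1000).round(); print(zz)
E
```

```text
3.4167 [0.53941304 0.03026806 0.20467352] [-8.99902267e+01 -1.16418065e-02  8.36242883e-02] [ 0.27  0.16  0.13 -0.1  -0.07 -0.08  0.04]
[539.36289733  29.72677468 205.        ]
red hov [-108.6  134.6 -105.6] [-0.  -3.9  0. ]
red [-108.6  189.6 -105.6] [-0.  -3.9  0. ]
1040 [[ 5.125e+02 -2.130e+01  6.490e+01]
 [ 6.715e+02 -5.000e-01  8.990e+01]
 [ 6.893e+02  2.420e+01  2.802e+02]]
[[281. 281. 282. 282. 282. 282. 281. 281. 282. 281. 281. 282. 281. 281.]
 [281. 281. 281. 282. 281. 281. 281. 281. 281. 281. 282. 281. 281. 282.]
 [  1.   2.  53.  82.  82.  83.  82.  83.  84.  84.  64.  48.  71.  67.]
 [  1.  57.  61.  85.  86.  84.  86.  85.  86.  85.  81.  55.  76.  69.]
 [ 61.  67.  85.  86.  85.  85.  88.  88.  87.  87.  87.  60.  76.  75.]
 [ 68.  76.  87.  87.  87.  87.  89.  89.  90.  91.  90.  17.  75.  75.]
 [ 70.  77.  88.  90.  90.  90.  91.  91.  91.  92.  92.  15.  75.  77.]
 [  1.  75.  91.  93.  93.  93.  93.  93.  93.  93.  93.   1.   3.   3.]
 [  3.   4.  76.  93.  94.  95.  95.  94.  95.  95.   2.   3.   2.   2.]
 [  0.   2.   1.  94.  94.  96.  97.  95. 290. 290. 290. 290. 289. 291.]
 [  3.   1.   2.   2.   2.  97.  97.  98. 291. 292. 291. 292. 292. 291.]
 [  3.   3.   3.   2.   3.   2.   2.   2. 294. 293. 294. 294. 294. 294.]]
```

View pics/z1.png

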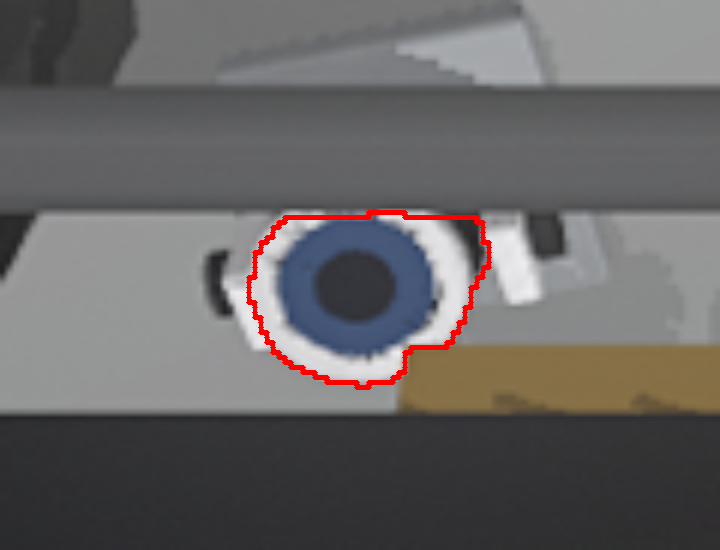

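Emit:
move_arm --pt "-108 135 -105 0 -4 0" --pt "-108 135 -105 0 -4 0" --pt "-108 135 -105 0 -4 0" --pt "-108 135 -105 0 -4 0" --pt "-108 135 -105 0 -4 0" --pt "-108 135 -105 0 -4 0" --pt "-108 150 -105 0 -4 0" --pt "-108 170 -105 0 -4 0" --pt "-108 185 -105 0 -4 0" --pt "-108 190 -105 0 -4 0" --pt "-108 190 -105 0 -4 0" --pt "-108 190 -105 0 -4 0" --pt "-108 190 -105 0 -4 0" --claw 50 --newtons 15

```text
time_s: 4.55
tool_pos: [0.4324, -0.0752, 0.0152]
tool_rot: [-90.0, -0.1, 4.0]
force: [-0.3, -0.2, 0.4]
grip_width: 0.0501
```

Emit:
move_arm --pt "0 0 0 0 0 0" --pt "0 0 0 0 0 0" --pt "0 0 0 0 0 0" --pt "0 0 0 0 0 0" --pt "0 0 0 0 0 0" --pt "0 0 0 0 0 0" --pt "0 -20 0 0 0 0" --pt "0 -50 0 0 0 0" --pt "0 -60 0 0 0 0" --claw 10 --newtons 15

```text
time_s: 5.3
tool_pos: [0.4333, -0.0756, 0.0774]
tool_rot: [-90.0, -0.2, 4.0]
force: [1.5, -0.4, -0.2]
grip_width: 0.0212
```

Emit:
move_arm --pt "22 0 -222 0 0 0" --pt "22 0 -222 0 0 0" --pt "22 0 -222 0 0 0" --pt "22 0 -222 0 0 0" --pt "22 0 -222 0 0 0" --pt "22 0 -222 0 0 0" --pt "22 0 -222 0 0 0" --pt "22 20 -222 0 0 0" --pt "22 45 -222 0 0 0" --pt "22 53 -222 0 0 0" --pt "22 53 -222 0 0 0" --pt "22 53 -222 0 0 0"

```text
time_s: 6.3
tool_pos: [0.469, -0.2943, 0.0213]
tool_rot: [-90.0, 0.0, 4.1]
force: [0.3, -0.1, 0.5]
grip_width: 0.0218
```

Emit:
move_arm --pt "0 0 0 0 0 0" --pt "0 0 0 0 0 0" --pt "0 0 0 0 0 0" --pt "0 -30 0 0 0 0" --pt "0 -60 0 0 0 0" --pt "0 -70 0 0 0 0" --claw 42

```text
time_s: 6.8
tool_pos: [0.4711, -0.2967, 0.0957]
tool_rot: [-90.2, -0.3, 4.0]
force: [0.8, -0.3, 0.1]
grip_width: 0.0418
```

```bash
python3 - <<'E'
from h import *
o=env.get_obs(); print(o['time_s'],o['tool_pos'],o['tool_rot'],o['grip_width'])
i=camera_info('wrist'); p,d=read_camera('wrist'); cv2.imwrite('pics/w2.png',p[:,:,::-1])
for n,P,y in [('blue',[565.2,-127.5,70],-61.2),('blue2',[565.2,-127.5,15],-61.2)]: print(n,*rel(P,down(y)))
E
```

```text
6.8 [ 0.47107865 -0.29667231  0.09566647] [-90.15393701  -0.31142313   4.01036172] 0.04176345974706973
blue [104.9  26.5 162.5] [-0.1 65.2  0.5]
blue2 [104.5  81.5 162.6] [-0.1 65.2  0.5]
```

View pics/w2.png

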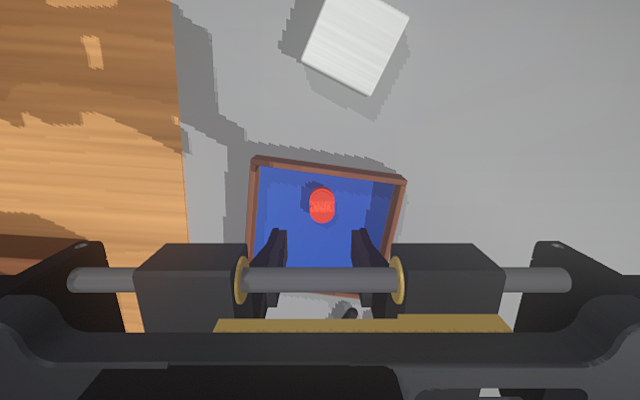

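Emit:
move_arm --pt "108 15 161 0 65.2 0" --pt "108 15 161 0 65.2 0" --pt "108 15 161 0 65.2 0" --pt "108 15 161 0 65.2 0" --pt "108 15 161 0 65.2 0" --pt "108 15 161 0 65.2 0" --pt "108 15 161 0 65.2 0" --pt "108 15 161 0 65.2 0" --pt "108 15 161 0 65.2 0" --pt "108 15 161 0 65.2 0" --pt "108 40 161 0 65.2 0" --pt "108 65 161 0 65.2 0" --pt "108 77 161 0 65.2 0" --pt "108 77 161 0 65.2 0" --pt "108 77 161 0 65.2 0" --claw 50

```text
time_s: 8.1
tool_pos: [0.5652, -0.1272, 0.0142]
tool_rot: [-90.0, 0.0, -61.2]
force: [0.3, 0.3, -0.0]
grip_width: 0.05
```

Emit:
move_arm --pt "0 0 0 0 0 0" --pt "0 0 0 0 0 0" --pt "0 0 0 0 0 0" --pt "0 0 0 0 0 0" --pt "0 0 0 0 0 0" --pt "0 0 0 0 0 0" --pt "0 -20 0 0 0 0" --pt "0 -50 0 0 0 0" --pt "0 -60 0 0 0 0" --claw 10

```text
time_s: 8.85
tool_pos: [0.5673, -0.1278, 0.0777]
tool_rot: [-89.8, -0.1, -61.2]
force: [2.6, -0.2, 0.1]
grip_width: 0.0216
```

Emit:
move_arm --pt "128 0 -120 0 -61.2 0" --pt "128 0 -120 0 -61.2 0" --pt "128 0 -120 0 -61.2 0" --pt "128 0 -120 0 -61.2 0" --pt "128 0 -120 0 -61.2 0" --pt "128 0 -120 0 -61.2 0" --pt "128 0 -120 0 -61.2 0" --pt "128 0 -120 0 -61.2 0" --pt "128 0 -120 0 -61.2 0" --pt "128 20 -120 0 -61.2 0" --pt "128 45 -120 0 -61.2 0" --pt "128 53 -120 0 -61.2 0" --pt "128 53 -120 0 -61.2 0" --pt "128 53 -120 0 -61.2 0"

```text
time_s: 10.02
tool_pos: [0.522, -0.2971, 0.0214]
tool_rot: [-90.0, 0.0, 0.0]
force: [0.5, 0.0, 0.2]
grip_width: 0.0215
```

Emit:
move_arm --pt "0 0 0 0 0 0" --pt "0 0 0 0 0 0" --pt "0 0 0 0 0 0" --pt "0 -30 0 0 0 0" --pt "0 -60 0 0 0 0" --pt "0 -80 0 0 0 0" --pt "0 -80 0 0 0 0" --claw 42

```text
time_s: 10.6
tool_pos: [0.5251, -0.2989, 0.1069]
tool_rot: [-90.2, -0.5, 0.0]
force: [1.5, -1.3, 0.1]
grip_width: 0.0415
```

```bash
python3 - <<'E'
from h import *
o=env.get_obs(); print(o['time_s'],o['tool_pos'],o['tool_rot'],o['grip_width'])
i=camera_info('wrist'); p,d=read_camera('wrist'); cv2.imwrite('pics/w3.png',p[:,:,::-1])
E
```

```text
10.6 [ 0.5250702  -0.29889386  0.10692427] [-9.01840987e+01 -4.83170059e-01  2.47333573e-02] 0.04153679243538916
```

View pics/w3.png

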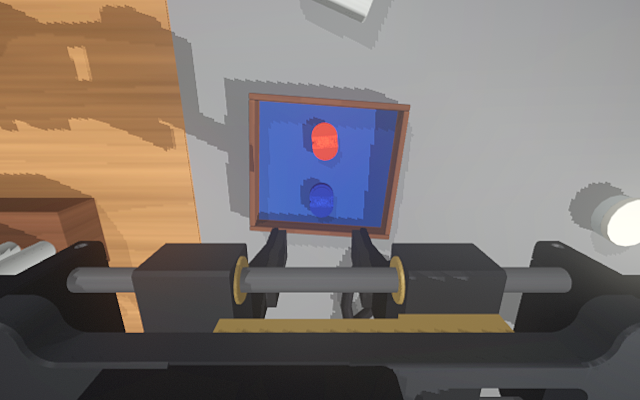

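Emit:
move_arm --pt "-66 20 363 0 0 0" --pt "-66 20 363 0 0 0" --pt "-66 20 363 0 0 0" --pt "-66 20 363 0 0 0" --pt "-66 20 363 0 0 0" --pt "-66 20 363 0 0 0" --pt "-66 20 363 0 0 0" --pt "-66 20 363 0 0 0" --pt "-66 20 363 0 0 0" --pt "-66 20 363 0 0 0" --pt "-66 50 363 0 0 0" --pt "-66 75 363 0 0 0" --pt "-66 87 363 0 0 0" --pt "-66 87 363 0 0 0" --pt "-66 87 363 0 0 0" --claw 50

```text
time_s: 11.9
tool_pos: [0.4553, 0.0656, 0.0138]
tool_rot: [-90.0, 0.1, 0.0]
force: [-0.2, -0.3, -0.1]
grip_width: 0.0503
```

Emit:
move_arm --pt "0 0 0 0 0 0" --pt "0 0 0 0 0 0" --pt "0 0 0 0 0 0" --pt "0 0 0 0 0 0" --pt "0 0 0 0 0 0" --pt "0 0 0 0 0 0" --pt "0 -20 0 0 0 0" --pt "0 -50 0 0 0 0" --pt "0 -60 0 0 0 0" --claw 10

```text
time_s: 12.65
tool_pos: [0.4578, 0.0662, 0.0775]
tool_rot: [-89.9, -0.2, 0.0]
force: [0.7, 0.2, 0.3]
grip_width: 0.0251
```

Emit:
move_arm --pt "49 0 234 0 0 0" --pt "49 0 234 0 0 0" --pt "49 0 234 0 0 0" --pt "49 0 234 0 0 0" --pt "49 0 234 0 0 0" --pt "49 0 234 0 0 0" --pt "49 0 234 0 0 0" --pt "49 20 234 0 0 0" --pt "49 45 234 0 0 0" --pt "49 53 234 0 0 0" --pt "49 53 234 0 0 0" --pt "49 53 234 0 0 0"

```text
time_s: 13.65
tool_pos: [0.5047, 0.2995, 0.0214]
tool_rot: [-90.0, 0.0, 0.0]
force: [0.9, -0.1, -0.1]
grip_width: 0.0255
```

Emit:
move_arm --pt "0 0 0 0 0 0" --pt "0 0 0 0 0 0" --pt "0 0 0 0 0 0" --pt "0 -30 0 0 0 0" --pt "0 -60 0 0 0 0" --pt "0 -90 0 0 0 0" --pt "0 -90 0 0 0 0" --claw 48

```text
time_s: 14.23
tool_pos: [0.5085, 0.3022, 0.1186]
tool_rot: [-89.6, -0.5, 0.0]
force: [1.6, -0.1, 0.7]
grip_width: 0.048
```

```bash
python3 - <<'E'
from h import *
o=env.get_obs(); print(o['time_s'],o['tool_pos'],o['tool_rot'],o['grip_width'])
i=camera_info('wrist'); p,d=read_camera('wrist'); cv2.imwrite('pics/w4.png',p[:,:,::-1])
E
```

```text
14.2333 [0.50854724 0.30215332 0.11863906] [-8.96090796e+01 -5.39848208e-01  1.57325202e-02] 0.04803039978147642
```

View pics/w4.png

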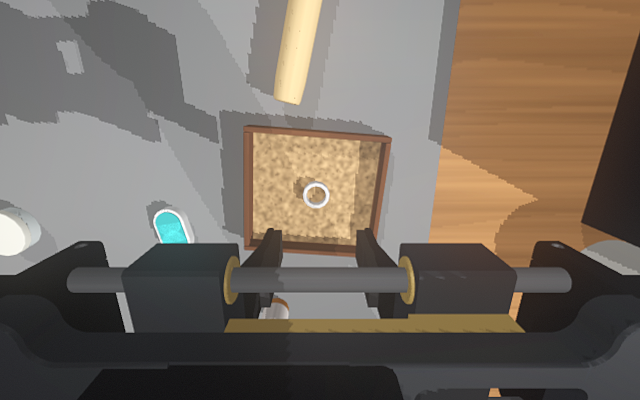

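Emit:
move_arm --pt "0 -60 -40 0 0 0" --pt "40 -100 -80 0 0 0" --pt "195 -128 -230 0 0 0" --pt "195 -128 -230 0 0 0" --pt "195 -128 -230 0 0 0" --pt "195 -128 -230 0 0 0" --pt "195 -128 -230 0 0 0" --pt "195 -128 -230 0 0 0" --pt "195 -128 -230 0 0 0" --pt "195 -128 -230 0 0 0" --pt "195 -128 -230 0 0 0" --pt "195 -128 -230 0 0 0" --pt "195 -128 -230 0 0 0" --pt "195 -128 -230 0 0 0" --pt "195 -128 -230 0 0 0"

```text
time_s: 15.53
tool_pos: [0.6993, 0.0717, 0.2395]
tool_rot: [-90.0, 0.0, 0.2]
force: [-0.8, -0.1, -0.5]
grip_width: 0.0479
```

```bash
python3 - <<'E'
from h import *
o=env.get_obs(); print(o['time_s'],o['tool_pos'],o['tool_rot'],o['grip_width'])
Ws=[];
for k in range(4):
    i=camera_info('wrist'); p,d=read_camera('wrist'); Ws.append(cloud(d,i))
cv2.imwrite('pics/w5.png',p[:,:,::-1]); W=np.mean(Ws,0); np.savez('pics/w5.npz',W=W,p=p,Ws=Ws)
o=env.get_obs(); print(o['tool_pos'])
out={}
for n in ["pendant","pendant_loop","camera_tilt","camera_stand"]:
    for r in models.cut_out(n,'wrist')[:1]:
        m=r['mask']; out[n]=m; v,u=np.nonzero(m); P=W[m]; print(n,round(r['score'],2),m.sum(),u.mean().round(),v.mean().round(),np.round(np.median(P,0)*1000,1),rect(P,.0055,.03))
    for r in models.spot_in(n,'wrist')[:2]: print(n,r)
np.savez('pics/m5.npz',**out)
E
```

```text
15.5333 [0.69927434 0.07169489 0.23953673] [-8.99591465e+01  1.81097648e-02  1.56977569e-01] 0.047882770173363044
[0.69976757 0.07044337 0.2397394 ]
pendant 0.62 1137 386.0 51.0 [546.2 153.8  13.5] (array([549.5, 155.5]), array([61.4, 31.6]), 10.6, 1044, array([ 8.5, 13.6, 14.4]))
pendant {'point': [0.5491, 0.1485, 0.0152], 'score': 0.92}
pendant_loop 0.76 1108 386.0 52.0 [546.3 153.8  13.5] (array([549.5, 155.5]), array([61.4, 31.6]), 10.6, 1043, array([ 8.5, 13.6, 14.4]))
pendant_loop {'point': [0.5491, 0.1532, 0.0136], 'score': 0.77}
camera_tilt 0.73 1419 257.0 166.0 [675.5   4.1  88.7] (array([689.7,  15.6]), array([26.2,  1.3]), 17.5, 4, array([23.5, 25. , 26.1]))
camera_tilt {'point': [0.6767, -0.001, 0.0882], 'score': 0.95}
camera_tilt {'point': [0.5398, -0.008, 0.0185], 'score': 0.19}
camera_stand 0.65 3805 268.0 169.0 [680.6  10.6  25. ] (array([695.8,   2.9]), array([89.9, 78.3]), 14.8, 1865, array([14. , 16.2, 16.9]))
camera_stand {'point': [0.6854, 0.0124, 0.0155], 'score': 0.75}
```

View pics/w5.png

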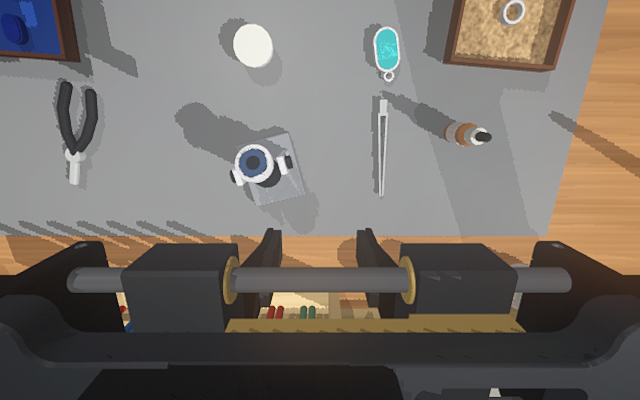

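```bash
python3 - <<'E'
from h import *
d=np.load('pics/w5.npz'); W=d['W']*1000;p=d['p'];M=np.load('pics/m5.npz')
m=M['camera_tilt']; v,u=np.nonzero(m); print(u.min(),u.max(),v.min(),v.max())
s=np.s_[140:190,230:285]
m2=np.zeros_like(m); m2[s]=1; m2&=(W[...,2]>72)
P=W[m2]; rng=np.random.default_rng(0); best=None
for _ in range(2000):
    a=P[rng.choice(len(P),3,False)]; n=np.cross(a[1]-a[0],a[2]-a[0]); n/=np.linalg.norm(n)+1e-9
    if abs(n[2])<.6: continue
    e=np.abs((P-a[0])@n); k=(e<1.5).sum()
    if best is None or k>best[0]: best=(k,e<1.5)
I=P[best[1]]
for _ in range(3):
    c=I.mean(0); n=np.linalg.svd(I-c)[2][2]; n*=np.sign(n[2]); I=P[np.abs((P-c)@n)<1.5]
print(len(P),len(I),'centroid',c.round(1),'n',n.round(3),'tilt',np.degrees(np.arccos(n[2])).round(1),'rad',np.arccos(n[2]).round(3),'az of lean',np.degrees(np.arctan2(n[1],n[0])).round(1))
e1=np.cross([0,1,0],n);e1/=np.linalg.norm(e1);e2=np.cross(n,e1)
q=np.c_[(I-c)@e1,(I-c)@e2]; print('minEnclosing',cv2.minEnclosingCircle(q.astype(np.float32)),q.min(0),q.max(0))
ctr,r=cv2.minEnclosingCircle(q.astype(np.float32)); C=c+ctr[0]*e1+ctr[1]*e2
print('center',C.round(1),'hinge30',(C-30*n).round(1),'focus',(C+80*n).round(1))
c4=cv2.resize(p[130:215,220:310],None,fx=8,fy=6,interpolation=cv2.INTER_NEAREST)
cv2.imwrite('pics/z5.png',c4[:,:,::-1])
cv2.imwrite('pics/z6.png',cv2.resize(p[10:110,345:430],None,fx=7,fy=6,interpolation=cv2.INTER_NEAREST)[:,:,::-1])
E
```

```text
235 280 145 187
1455 1039 centroid [671.6  -1.2  90. ] n [-0.413 -0.104  0.905] tilt 25.2 rad 0.44 az of lean -165.9
minEnclosing ((-0.2278745472431183, -0.44514527916908264), 20.918212890625) [-20.90916935 -20.1936555 ] [19.89356499 19.84127564]
center [671.4  -1.6  89.8] hinge30 [683.8   1.5  62.7] focus [638.4  -9.9 162.2]
```

View pics/z5.png

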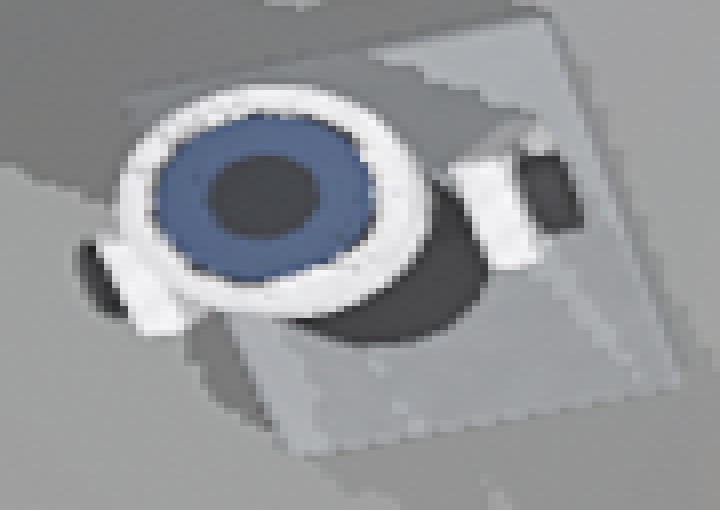

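View pics/z6.png

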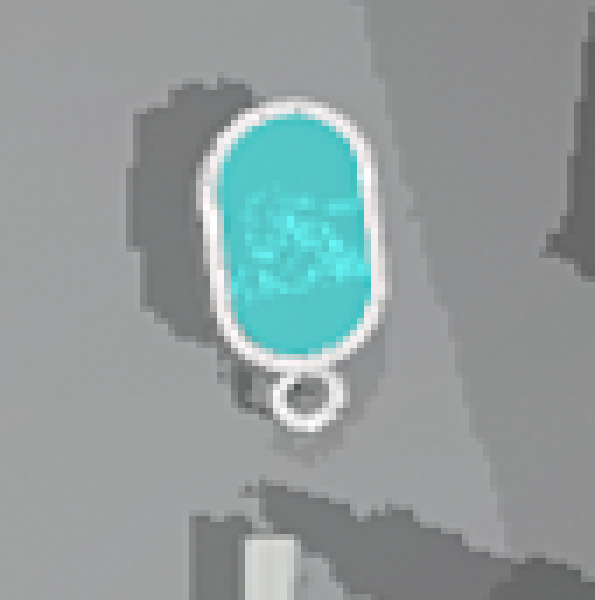

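```bash
cat >> h.py <<'E'
def plane(P,th=1.5,seed=0,nz=.6):
    rng=np.random.default_rng(seed); best=None
    for _ in range(1500):
        a=P[rng.choice(len(P),3,False)]; n=np.cross(a[1]-a[0],a[2]-a[0]); n/=np.linalg.norm(n)+1e-9
        if abs(n[2])<nz: continue
        e=np.abs((P-a[0])@n)<th
        if best is None or e.sum()>best.sum(): best=e
    I=P[best]
    for _ in range(4):
        c=I.mean(0); n=np.linalg.svd(I-c,full_matrices=False)[2][2]; n*=np.sign(n[2]); k=np.abs((P-c)@n)<th; I=P[k]
    return c,n,k
def disc(I,c,n):
    e1=np.cross([0,1,0],n);e1/=np.linalg.norm(e1);e2=np.cross(n,e1)
    q=np.c_[(I-c)@e1,(I-c)@e2].astype(np.float32); x,r=cv2.minEnclosingCircle(q)
    return c+x[0]*e1+x[1]*e2,r
E
python3 - <<'E'
from h import *
d=np.load('pics/w5.npz'); W=d['W']*1000;p=d['p'].astype(int)
s=np.zeros(W.shape[:2],bool); s[140:190,230:285]=1; s&=W[...,2]>72
blue=s&(p[...,2]-p[...,0]>30); white=s&(p.min(2)>185)
for nm,m in (('blue',blue),('white',white)):
    c,n,k=plane(W[m],2.5); C,r=disc(W[m][k],c,n); print(nm,m.sum(),k.sum(),c.round(1),n.round(3),C.round(1),round(r,1),np.degrees(np.arctan2(n[1],n[0])).round(1),np.arccos(n[2]).round(3))
for cam in('top','scene'):
    D=[];
    for _ in range(4): q,dd=read_camera(cam); D.append(dd)
    W2=cloud(np.mean(D,0),camera_info(cam))*1000; np.savez(f'pics/{cam}5.npz',W=W2,p=q)
    P=W2[(np.abs(W2[...,0]-672)<32)&(np.abs(W2[...,1]+1)<32)&(W2[...,2]>75)&(W2[...,2]<115)]
    print(cam,len(P))
    if len(P)>30:
        c,n,k=plane(P,2.5); C,r=disc(P[k],c,n); print(k.sum(),c.round(1),n.round(3),C.round(1),round(r,1),'hinge',(C-30*n).round(1),np.degrees(np.arctan2(n[1],n[0])).round(1),np.arccos(n[2]).round(3))
    cv2.imwrite(f'pics/{cam}5.png',q[:,:,::-1])
E
```

```text
blue 412 403 [670.8  -0.8  89.9] [-0.417 -0.105  0.903] [670.6  -1.1  89.8] 15.5 -165.9 0.444
white 659 422 [ 6.735e+02 -6.000e-01  9.030e+01] [-0.411 -0.095  0.907] [671.6  -1.6  89.4] 20.9 -166.9 0.435
top 243
209 [ 6.727e+02 -2.000e-01  8.910e+01] [-0.407 -0.109  0.907] [672.6  -0.8  88.9] 20.9 hinge [684.8   2.5  61.7] -165.0 0.435
scene 269
128 [674.3   2.1  89.7] [-0.407 -0.073  0.911] [672.8  -1.9  88.7] 21.6 hinge [6.85e+02 3.00e-01 6.14e+01] -169.8 0.426
```

View pics/scene5.png

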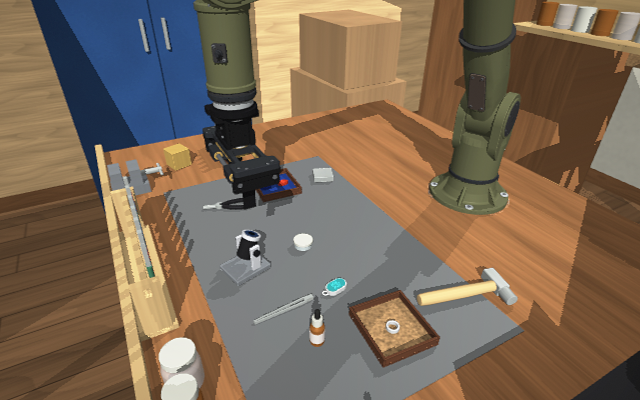

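```bash
python3 - <<'E'
from h import *
for f in ('w5','w1','scene5','top5'):
    d=np.load(f'pics/{f}.npz'); W=d['W']*(1000 if f[0]=='w' else 1);p=d['p'].astype(int)
    near=(np.abs(W[...,0]-548)<50)&(np.abs(W[...,1]-154)<40)
    tq=near&(p[...,2]-p[...,0]>40)&(p[...,1]-p[...,0]>40)
    P=W[tq]; c,wh,a=cv2.minAreaRect(P[:,:2].astype(np.float32))
    if wh[0]<wh[1]: wh=wh[::-1]; a+=90
    w,V=np.linalg.eigh(np.cov(P[:,:2].T)); v=V[:,1]*np.sign(V[0,1])
    print(f,tq.sum(),'rect',np.round(c,1),np.round(wh,1),round((a+90)%180-90,1),'mean',P.mean(0).round(1),'pca',np.degrees(np.arctan2(v[1],v[0])).round(1))
    al=near&(W[...,2]>6.5)&(W[...,2]<25); P=W[al]
    n,l,st,ce=cv2.connectedComponentsWithStats(al.astype(np.uint8)); k=l[tq][0]; P=W[l==k]
    q=(P[:,:2]-[544,153.8])@v; b=P[np.abs(q)<40]; u=b[:,:2]@v; L=b[u>u.max()-11]
    print('   loop-ish mean',L.mean(0).round(1), rect(b/1000,.006))
E
```

```text
w5 718 rect [547.5 145.8] [47.3 43.5] -69.2 mean [544.  154.3  15.1] pca 8.6
   loop-ish mean [574.5 159.3   8.6] (array([549.5, 155.6]), array([61.4, 31.6]), 10.6, 1035, array([ 8.7, 13.6, 14.4]))
w1 573 rect [543.9 154.4] [43.1 25.3] 9.3 mean [543.7 154.   13.7] pca 11.7
   loop-ish mean [574.4 159.3   8.8] (array([549.6, 154.6]), array([60.2, 30.3]), 11.0, 863, array([ 8.4, 13.4, 14.6]))
scene5 170 rect [545.2 152.8] [46.7 27.4] 14.5 mean [545.7 154.5  12.7] pca 15.8
   loop-ish mean [575.8 160.5   7.9] (array([551.4, 155.2]), array([59.9, 30.1]), 12.1, 250, array([ 7.5, 12.3, 13.5]))
top5 0 rect [0. 0.] [0. 0.] 0.0 mean [nan nan nan] pca nan
  avg = a.mean(axis, **keepdims_kw)
  ret = um.true_divide(
<stdin>:8: RuntimeWarning: Degrees of freedom <= 0 for slice
  c *= np.true_divide(1, fact)
  c *= np.true_divide(1, fact)
<stdin>:9: RuntimeWarning: Mean of empty slice.
Traceback (most recent call last):
IndexError: index 0 is out of bounds for axis 0 with size 0
```

Emit:
move_arm --pt "-156 60 84 0 -10.5 0" --pt "-156 80 84 0 -10.5 0" --pt "-156 120 84 0 -10.5 0" --pt "-156 160 84 0 -10.5 0" --pt "-156 160 84 0 -10.5 0" --pt "-156 160 84 0 -10.5 0" --pt "-156 160 84 0 -10.5 0" --pt "-156 160 84 0 -10.5 0" --pt "-156 190 84 0 -10.5 0" --pt "-156 215 84 0 -10.5 0" --pt "-156 226 84 0 -10.5 0" --pt "-156 226 84 0 -10.5 0" --pt "-156 226 84 0 -10.5 0" --pt "-156 226 84 0 -10.5 0" --claw 52

```text
time_s: 17.7
tool_pos: [0.5459, 0.1538, 0.015]
tool_rot: [-90.0, -0.2, 10.5]
force: [-0.6, 0.0, -0.6]
grip_width: 0.0519
```

```bash
python3 - <<'E'
from h import *
o=env.get_obs(); print(o['time_s'],o['tool_pos'],o['tool_rot'],o['grip_width'],o['qpos'],o['force'])
E
```

```text
17.7 [0.54586241 0.15378623 0.01503257] [-89.99645497  -0.16649951  10.48205127] 0.051919056956145196 [-31.22098813  20.48433146  14.85950726 108.33628104  -6.53459531
  51.82525718  87.25359001] [-0.64928932  0.0010905  -0.59402714]
```

Close, with a few settling rows, then lift 40 mm.

Emit:
move_arm --pt "0 0 0 0 0 0" --pt "0 0 0 0 0 0" --pt "0 0 0 0 0 0" --pt "0 0 0 0 0 0" --pt "0 0 0 0 0 0" --pt "0 0 0 0 0 0" --pt "0 0 0 0 0 0" --pt "0 0 0 0 0 0" --pt "0 -10 0 0 0 0" --pt "0 -30 0 0 0 0" --pt "0 -60 0 0 0 0" --pt "0 -80 0 0 0 0" --pt "0 -80 0 0 0 0" --claw 15 --newtons 30

```text
time_s: 18.78
tool_pos: [0.5471, 0.1549, 0.099]
tool_rot: [-89.9, -0.5, 10.5]
force: [1.5, -0.0, 0.8]
grip_width: 0.0296
```

```bash
python3 - <<'E'
from h import *
o=env.get_obs(); print(o['time_s'],o['tool_pos'],o['tool_rot'],o['grip_width'])
H=np.array([684.1,1.95,62.]); t=np.radians(25.0); y=np.radians(14.4)
n=np.array([-np.sin(t)*np.cos(y),-np.sin(t)*np.sin(y),np.cos(t)]); x=np.array([np.cos(t)*np.cos(y),np.cos(t)*np.sin(y),np.sin(t)])
R=np.c_[x,-n,np.cross(x,-n)]
F=H+110*n; print('focus',F,R.round(3),Ro.from_matrix(R).as_euler('xyz',degrees=True))
cp=np.array([544.,154.2,94.]); Rc=down(10.5)
for off in (112,12):
    T=F+off*n; print(off,T.round(1),(Rc.T@(T-cp)).round(1),Ro.from_matrix(Rc.T@R).as_rotvec(degrees=True).round(2))
E
```

```text
18.7833 [0.54713972 0.154917   0.0989808 ] [-89.89946772  -0.49090297  10.52248645] 0.029626906803229117
focus [639.07249749  -9.61109766 161.69385657] [[ 0.878  0.409 -0.249]
 [ 0.225  0.105  0.969]
 [ 0.423 -0.906  0.   ]] [-90.  -25.   14.4]
112 [593.2 -21.4 263.2] [  16.4 -169.2 -181.6] [  0.85  -3.84 -24.99]
12 [634.2 -10.9 172.6] [  58.6  -78.6 -178.7] [  0.85  -3.84 -24.99]
```

Emit:
move_arm --pt "8 -90 -60 0.4 -2 -12" --pt "16 -169 -182 0.85 -3.84 -25" --pt "16 -169 -182 0.85 -3.84 -25" --pt "16 -169 -182 0.85 -3.84 -25" --pt "16 -169 -182 0.85 -3.84 -25" --pt "16 -169 -182 0.85 -3.84 -25" --pt "16 -169 -182 0.85 -3.84 -25" --pt "16 -169 -182 0.85 -3.84 -25" --pt "16 -169 -182 0.85 -3.84 -25" --pt "30 -140 -181 0.85 -3.84 -25" --pt "40 -118 -180 0.85 -3.84 -25" --pt "50 -98 -179 0.85 -3.84 -25" --pt "56 -84 -179 0.85 -3.84 -25" --pt "58.6 -78.6 -178.7 0.85 -3.84 -25" --pt "58.6 -78.6 -178.7 0.85 -3.84 -25" --pt "58.6 -78.6 -178.7 0.85 -3.84 -25" --pt "58.6 -78.6 -178.7 0.85 -3.84 -25" --pt "58.6 -78.6 -178.7 0.85 -3.84 -25"

```text
time_s: 20.28
tool_pos: [0.6345, -0.0109, 0.1735]
tool_rot: [-90.0, -25.1, 14.4]
force: [-0.4, 0.0, -0.1]
grip_width: 0.0295
```

```bash
python3 - <<'E'
from h import *
for cam in('scene','top','wrist'):
    D=[];
    for _ in range(4): i=camera_info(cam); q,dd=read_camera(cam); D.append(dd)
    np.savez(f'pics/{cam}6.npz',W=cloud(np.mean(D,0),i)*1000,p=q); cv2.imwrite(f'pics/{cam}6.png',q[:,:,::-1])
o=env.get_obs(); print(o['time_s'],o['tool_pos'],o['tool_rot'],o['grip_width'],o['qpos'],o['force'])
E
```

```text
20.8833 [ 0.63413966 -0.01094294  0.17214158] [-89.9990072 -25.0094657  14.4368851] 0.029716220301967956 [-25.06187469   2.67018128  28.54410673 113.132569   -13.15066904
  41.26330821 115.74617462] [-0.17121538  0.32976079 -0.50547699]
```

View pics/scene6.png

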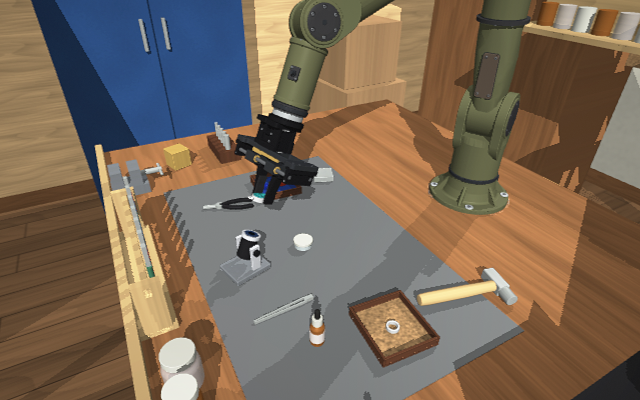

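View pics/top6.png

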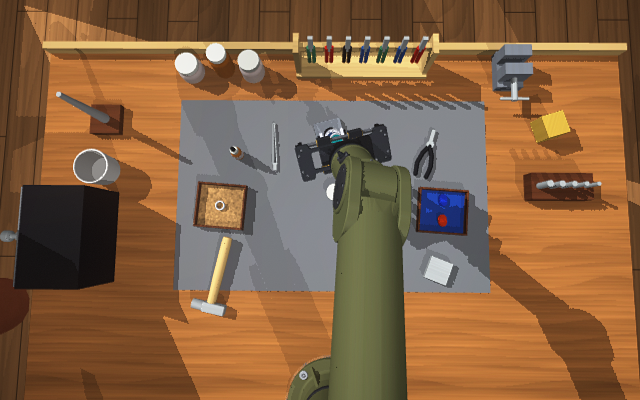

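View pics/wrist6.png

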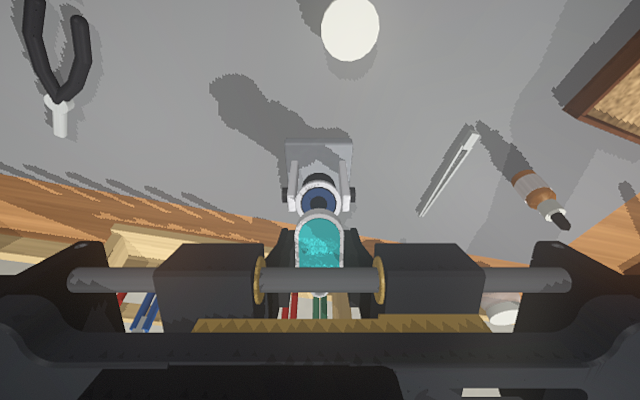

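```bash
python3 - <<'E'
from h import *
o=env.get_obs(); R0=Rt(o); T=o['tool_pos']*1000
H=np.array([684.1,1.95,62.]); t=np.radians(25.0); y=np.radians(14.4)
n=np.array([-np.sin(t)*np.cos(y),-np.sin(t)*np.sin(y),np.cos(t)]); x=np.array([np.cos(t)*np.cos(y),np.cos(t)*np.sin(y),np.sin(t)])
F=H+110*n; B=np.c_[x,np.cross(n,x),n]
for f in('wrist6','scene6','top6'):
    d=np.load(f'pics/{f}.npz'); W=d['W'];p=d['p'].astype(int)
    tq=(p[...,2]-p[...,0]>40)&(p[...,1]-p[...,0]>60)&(np.linalg.norm(W-F,axis=-1)<45)
    if f=='wrist6':
        v,u=np.nonzero(tq); print(u.min(),u.max(),v.min(),v.max())
    P=(W[tq]-F)@B; print(f,tq.sum(),'focus frame mean',P.mean(0).round(1) if len(P) else '', P.min(0).round(1) if len(P) else '',P.max(0).round(1) if len(P) else '')
    if len(P)>30:
        c,nn,k=plane(P,1.5); print('  stone plane normal (focus frame)',nn.round(3),k.sum())
    # silver etc: all points within pendant slab
    q=(W-F)@B; m=(np.abs(q[...,0])<45)&(np.abs(q[...,1])<13)&(q[...,2]>-5)&(q[...,2]<16)
    Q=q[m]; 
    if len(Q): print('  slab',len(Q),np.percentile(Q,[1,50,99],axis=0).round(1))
# lens again in wrist view
d=np.load('pics/wrist6.npz'); W=d['W'];p=d['p'].astype(int)
L=H+30*n; m=(np.linalg.norm(W-L,axis=-1)<26)&(np.abs((W-L)@n)<6); c,nn,k=plane(W[m],1.5); print('lens',m.sum(),nn.round(3),((c-L)@B).round(1), np.degrees(np.arccos(nn@n)))
for f in ('scene6','wrist6'):
    P=np.load(f'pics/{f}.npz')['p']
    a=P[170:280,215:325] if f=='scene6' else P[170:290,260:380]
    cv2.imwrite(f'pics/z_{f}.png',cv2.resize(a,None,fx=5.5,fy=5.5 if f=='scene6' else 5,interpolation=cv2.INTER_NEAREST)[:,:,::-1])
E
```

```text
299 339 218 266
wrist6 1778 focus frame mean [-5.4  0.5 11.7] [-22.  -11.8  10.2] [10.  12.9 12.7]
  stone plane normal (focus frame) [-0.001  0.001  1.   ] 1778
  slab 2364 [[-24.3 -12.6   1.4]
 [ -8.2  -0.   11.5]
 [ 34.6  12.6  12.3]]
scene6 44 focus frame mean [ 9.6 -0.5 11.4] [ -9.8 -12.   10.6] [24.  14.4 17.3]
  stone plane normal (focus frame) [ 0.01  -0.004  1.   ] 43
  slab 100 [[ -7.1 -12.    0.5]
 [ 21.6   3.    9.9]
 [ 37.4  12.8  11.8]]
top6 23 focus frame mean [14.4  0.1 11. ] [  8.  -10.3   8.9] [23.4 11.2 12. ]
  slab 64 [[  7.9 -12.4   2.9]
 [ 23.    0.2   9.9]
 [ 37.1  12.4  12. ]]
lens 1152 [-0.428 -0.112  0.897] [-6.  -0.5  0.6] 1.244073518109798
```

View pics/z_scene6.png

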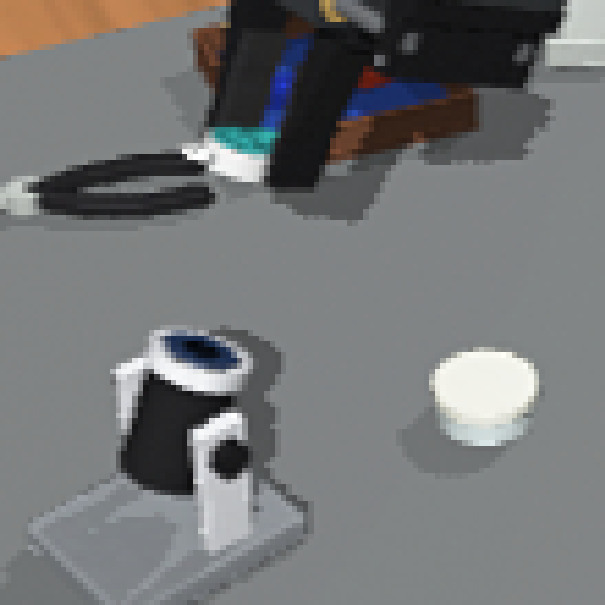

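View pics/z_wrist6.png

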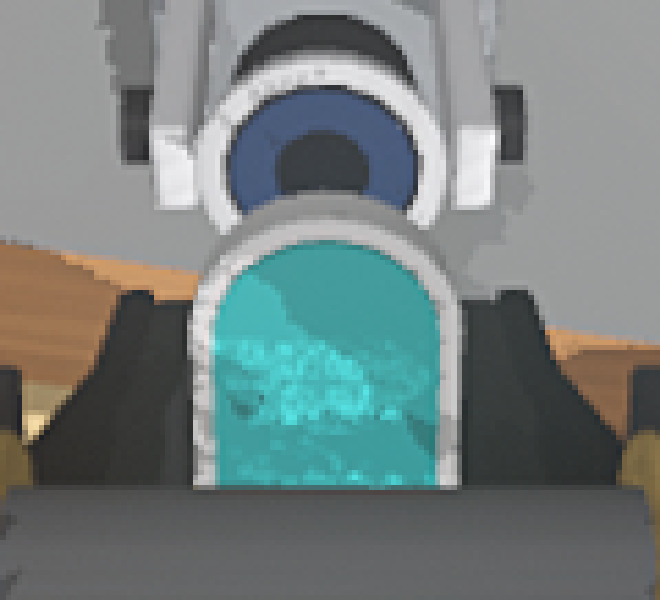

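```bash
python3 - <<'E'
from h import *
o=env.get_obs(); print(o['time_s'],o['joint_velocities'].round(2),o['grip_width']); print(job.sign_off())
E
```

```text
20.8833 [ 0.03  0.06 -0.02  0.07  0.01  0.02 -0.05] 0.029716220301967956
the job is handed in; nothing more can be done
None
```

I put both stones in the blue-lined tray and the ring in the cork-lined tray. I then lifted the pendant in front of the inspection camera and handed the job in at 20.9 s, with the arm still and gripping at 30 N. The sign-off gives no verdict, so I can only report my own checks.

- **Trays:** pictures after each release showed the stones and the ring lying inside their trays.
- **Pendant pose:** the stone face lies parallel to the camera's front within measurement noise in the wrist and scene views. From the pendant's measured edges, its back is within about 1 mm of the focus point. The loop is on the upper side of the slope, away from the robot.
- **Disagreement on the lens angle:** three cameras put the tilt at 0.43 to 0.44 rad and I used 0.436. The last wrist view, with the lens partly hidden, gave a direction about 1.2° off. I trusted the unobstructed views.
- **Lean direction:** most views put the camera's lean at 14 to 15° from straight towards the robot. The scene camera gave about 10°, and I used 14.4°.
- **Bystanders:** in the last pictures the tools, pot, bottle and camera look where they started. I checked this by eye, not by measuring each one.

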